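# Guard down, unlock and jog the bench-clamped grinder

## Task

Get the clamped bench grinder ready and jog it: first lower its hinged guard gently until it is fully closed over the disc, then flip the yellow lock-off lever on the paddle all the way forward, towards the disc. Then squeeze the black paddle fully in against the tool's body, gripping it between the paddle and the rubber strip on the opposite side, hold it for about a second and let go completely. Do not squeeze the paddle while the guard is open, and do not knock over the blue-capped bottle or the beaker.

Things in the scene. Friction and masses are not known exactly. Their poses are not given: they have to be found in the camera images.
- grinder_stand: Fixed base plate 170 x 360 mm, 12 thick, with a white hand grinder clamped on it. Origin: on the bench, under its middle; +y runs forward to the disc; -x is the paddle side (faces the robot). The tool's body has its axis at x 0, z 62, 38 wide, z 41 to 83, y -135 to 50. Posts only at y -135 and 55 (26 either side). Green guard box: y 80 to 176, x -54 to 60, top z 108.
- guard (a joint): Green L-shaped guard (top panel 122 x 100 mm with clear window, front skirt 60 mm), hinged on the far top edge of the guard box. Rad: 0 = fully closed, top level; grows as it opens upward; starts at 0.8 to 1.15. Stiff hinge (0.22 N m): it stays where left and must be pushed all the way down.
- guard_hinge (a point): Point on the guard's hinge axis at mid width, 108 mm above the bench; the axis runs along the stand's y. The frame turns with the guard: its -x points along the top panel to the tongue, its z out of the panel's outer (upper when closed) face, which lies 4 mm outside this point (the tongue's: 6 mm).
- guard_tongue (a point): Front end of the yellow tongue (60 mm wide, 6 mm thick, 10 mm bead at its end) that sticks out 27 mm in the plane of the top panel at the middle of the guard's front edge; 150 mm from the hinge axis, inside the bead.
- paddle (a joint): Black paddle 128 x 26 x 6 mm on the tool's -x side, on a vertical pin at its rear end (stand x -23, y -105 mm). Rad: 0 = sprung out (front end off the body), 0.12 = squeezed fully in. Springs back when let go; 3 N at the pressing point starts it, 8 N holds it in. The lock-off lever blocks it (beyond about 0.02) until flipped.
- paddle_press (a point): Middle of the ribbed pressing zone on the paddle's outer face, 60 mm ahead of its pivot, 62 mm above the bench. Distance straight across the tool from here to the rubber strip's face is about 56 mm released and 48 mm squeezed.
- grip_point (a point): Point on the face of the rubber strip (125 x 30 mm) on the tool's opposite (+x) side, straight across from paddle_press, 62 mm above the bench.
- grip_strip: The black ribbed rubber strip on the tool's far (+x) side, 3 mm thick, origin at its centre.
- lock_lever (a joint): Yellow lock-off lever on the paddle, on a vertical pin 105 mm ahead of the paddle's pin (45 mm ahead of paddle_press). Rad: 0 to 0.15 = locked, sticking straight out from the paddle; grows as the tab is pushed forward (stand +y) up to its stop at 1.05. It stays where it is left; about 1.5 N at the tab moves it.
- lever_tip (a point): Outer end of the yellow tab, 32 mm from the lever's pin, at half its height, 62 mm above the bench. The tab is 24 mm high, 6 mm thick and stands 29 mm out of the paddle's face when locked.
- bottle: Clear media bottle with a blue cap, 66 mm diameter, 147 mm high, standing behind the guard; bystander. Origin at the centre of its underside.
- beaker: Small clear beaker, 62 mm diameter, 78 mm high, standing left of the orange tube rack; bystander. Origin at the centre of its underside.

How it is judged:
By the outcome, as a careful person would: the job done as asked, in the order asked, and still so for the second after the job is handed in, with the robot touching nothing.
It also fails if it takes over 51 s, if anything falls off the work surface, if the arm or the gripper's body presses on something with over 40 N, if the wrist force passes 120 N, or if a joint passes its speed limit or range.

## Robot

A 6-joint arm with a two-finger parallel gripper is mounted at the origin on a cart in front of the work surface, level with it; the furniture and walls round the work are solid. World frame = base frame: x ahead of the robot, y to its left, z up, the work surface at z = 0. Lengths are in m, angles in rad, forces in N, time in s.
With the tool pointing down it reaches from about 0.275 to 1 m from the base axis. Payload 8.4 kg.
Tool frame: the origin (TCP) lies between the finger pads; the fingertips stand 11 mm ahead of it and the grasp point (between the pads) lies 8 mm behind it; z points along the fingers, y is the direction in which the jaws open and shut (so a half turn about z gives the same grasp; the last joint's range is limited). The gripper opens to 85 mm and grips with 20 to 120 N. Pads are 22 mm wide; open, the fingers measure 114 mm over their backs; the gripper's body (76 mm by 85 mm) begins 54 mm behind the grasp point. The pads swing forward as they close: fully open they stand 13 mm farther back than shut.
Start: joints at [1.281, 0.353, 1.633, -0, 1.155, -0.002], TCP at [0.177, 0.599, 0.242] pointing down, gripper open.
Joint ranges: [-2.63, 2.63], [-0.92, 2.1], [0.06, 2.66], [-1.3, 4.44], [0, 2.69], [-3.02, 3.02]. Speed limits (rad/s): [2.22, 2.22, 2.79, 3.14, 3.14, 3.14].

## Interface

Orientations are given as a unit quaternion [x, y, z, w].
In Python, from cell import manip gives the robot as it stands.
- The arm moves only by the tool move_arm, never from a script. Its argument "increments" is a list of rows, each an object with "xyz": the shift along the world's x, y, z in mm, a list of three; "twist": the turn about the world's z in degrees; "claw": the finger opening in mm, from 0 to 85.4. In form: [{"xyz": [dx, dy, dz], "twist": twist, "claw": claw}, ...]. A call has 1 to 8 rows; each row is the pose to reach, as a shift and turn from the pose commanded when the call began; what a row does not reach only later rows make up. A row lasts 1/12 s, in which the tool goes at most 41.7 mm and 7.16 degrees, less where a joint would pass 70% of its speed; a pose out of reach is approached as far as the arm can. A call with a gripper value outside its range is refused whole. The fingers move at their own pace and stop on an object; the grip force is fixed at half the most. Time passes only in rows, so rows that repeat a pose let the fingers close. It gives the time, the measured TCP pose, the force and the opening at its end, in the units of the state.
- manip.state(): the state, without advancing time (a new reading comes with each control period).
- manip.get_image(name): name is "side" or "top" or "wrist"; returns a dict with "img" (400x640x3 uint8, blue, green, red), "fx", "fy", "cx", "cy" (pixels), "world_to_cam" (4x4, takes a point from world to camera coordinates); the wrist camera has in their place "hand_eye" (4x4, takes a point from camera to tool coordinates, whose origin is the TCP and whose axes are the flange's). Camera axes: x right, y down, z forward; pixel columns grow to the right and rows downward; lengths in m; the calibration is good to about 2 mm. A picture is of the moment at which its call begins: read the wrist's pose just before it. There is no depth.
- manip.job_done(): hands the job in, once; it reports no verdict.
The state is a dict: "time": time; "qpos": joint angles; "qvel": joint speeds; "joint_torque": joint torques, N m; "tcp_pos": TCP position; "orientation": TCP orientation; "ft_force": force on the tool from outside, world axes, zero at the start; "ft_torque": the same for the moment, N m; "opening": opening from 0.0 (shut) to 1.0 (fully open).
Only numpy, scipy, OpenCV 4.12 (cv2) and the standard library are available. Lean on these libraries where they do the work, as an engineer would, in place of code of your own. Each camera call takes 0.05 s, during which the arm holds its last target.

## Working session

There is one attempt and no reset: what is moved stays moved. The work goes in short steps, Python scripts to look and compute and a tool call to move; the robot and the scene stay as the last step left them, time stands still between calls to the robot, and variables do not carry over. Pictures are saved under pics/ and viewed, and the job is handed in when it is done.

Besides the shell and the picture viewer there is one more tool, called after "Emit:" as name(argument=value, ...), one argument or row to a line, values as JSON. move_arm: Moves the arm, as the interface text tells. Its arguments: {"type":"object","properties":{"increments":{"type":"array"}},"required":["increments"]}

```bash
ls; mkdir -p pics
python3 - <<'E'
from cell import manip
import cv2,numpy as np
print(manip.state())
for n in ["side","top","wrist"]:
    d=manip.get_image(n); cv2.imwrite(f"pics/{n}0.png",d["img"])
    print(n,{k:(np.round(v,4).tolist()) for k,v in d.items() if k!="img"})
E
```

```text
pics
{'time': 0.0, 'qpos': array([ 1.28057339e+00,  3.53689135e-01,  1.63414269e+00,  4.29429825e-05,
        1.15519750e+00, -2.40320152e-03]), 'qvel': array([-0.00072153, -0.00098192, -0.00104543, -0.00052868, -0.00078163,
       -0.00096164]), 'joint_torque': array([-3.33296164e-03, -6.05252624e+01, -3.42075992e+01, -2.09938039e-04,
        9.33197007e-03,  4.24349673e-05]), 'tcp_pos': array([0.17726967, 0.59884612, 0.24153241]), 'orientation': array([ 1.43422207e-01,  9.89661333e-01, -7.07801603e-04, -1.24155578e-04]), 'ft_force': array([-0.40988001, -0.18266637,  0.30463814]), 'ft_torque': array([ 0.02794352, -0.03315362,  0.01669241]), 'opening': 0.9936857656754245}
side {'fx': 419.0087, 'fy': 419.0087, 'cx': 313.306, 'cy': 197.2327, 'world_to_cam': [[0.9924, -0.1224, 0.0092, -0.5694], [-0.0932, -0.8003, -0.5923, 0.1926], [0.0799, 0.587, -0.8056, 0.9293], [0.0, 0.0, 0.0, 1.0]]}
top {'fx': 375.1825, 'fy': 375.1825, 'cx': 324.7623, 'cy': 198.8575, 'world_to_cam': [[-0.0211, -0.9998, 0.0026, 0.0975], [-0.9937, 0.0207, -0.1105, 0.5959], [0.1105, -0.0049, -0.9939, 1.1403], [0.0, 0.0, 0.0, 1.0]]}
wrist {'fx': 287.5091, 'fy': 287.5091, 'cx': 323.9534, 'cy': 203.7098, 'hand_eye': [[-0.0007, -0.9467, -0.3222, 0.0839], [1.0, -0.0004, -0.0009, -0.0001], [0.0007, -0.3222, 0.9467, -0.1316], [0.0, 0.0, 0.0, 1.0]]}
```

View pics/side0.png

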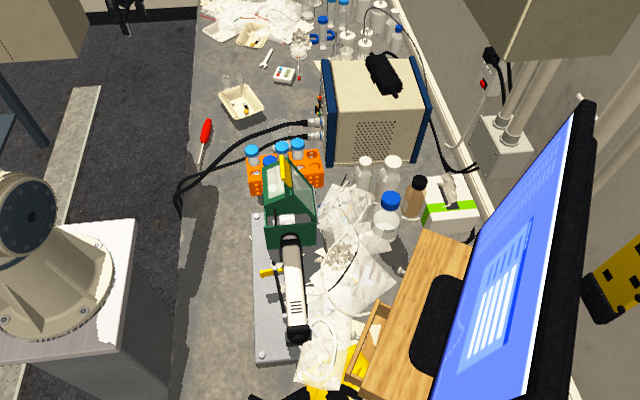

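View pics/top0.png

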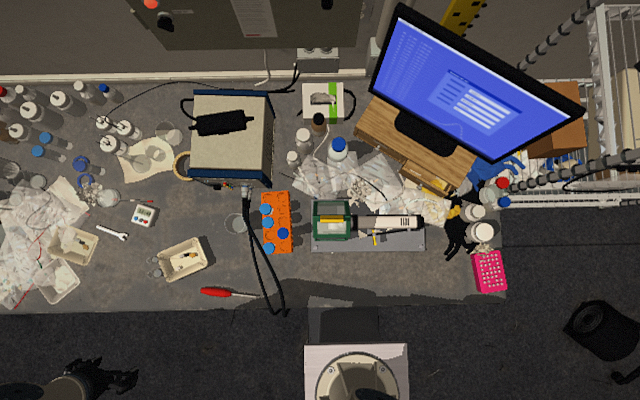

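View pics/wrist0.png

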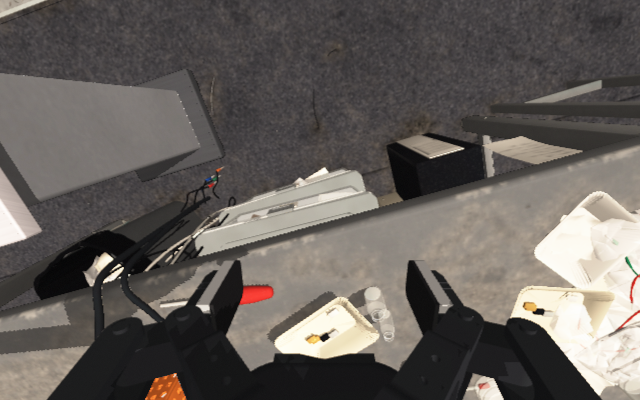

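The side and top views show the stand (side plate about x 252-300, y 212-365; top plate about 311-425, 228-251). The guard is open, with its tongue near top (347,226). I'll zoom in.

Run:
```python
import cv2
a=cv2.imread("pics/side0.png")[130:380,225:425]; cv2.imwrite("pics/side0c.png",cv2.resize(a,None,fx=2.4,fy=2.4,interpolation=cv2.INTER_CUBIC)[:600])
a=cv2.imread("pics/top0.png")[125:260,220:440]; cv2.imwrite("pics/top0c.png",cv2.resize(a,None,fx=3.6,fy=3.6,interpolation=cv2.INTER_CUBIC))
```

```text
(no output)
```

View pics/side0c.png

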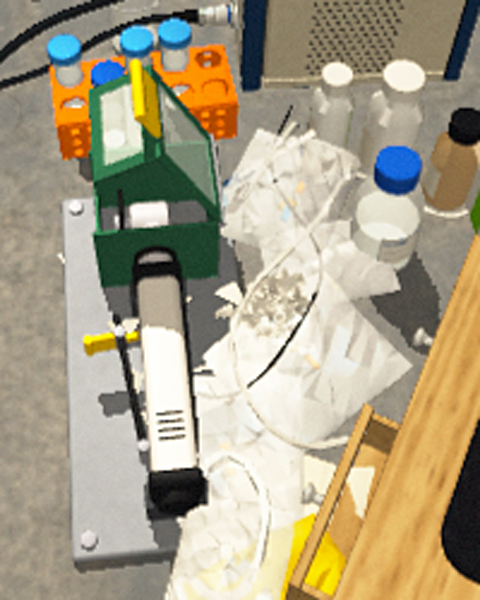

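View pics/top0c.png

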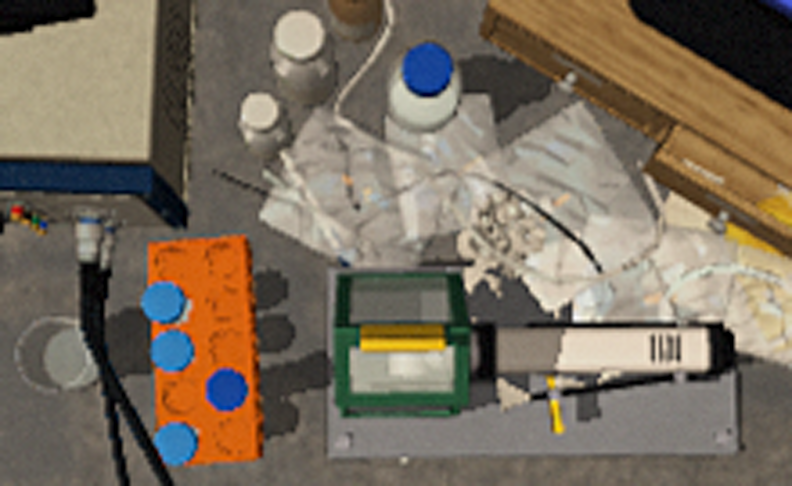

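```bash
cat > h.py <<'E'
import numpy as np, cv2
from cell import manip
def ray(d,uv):
    T=d["world_to_cam"]; R=T[:3,:3]; c=-R.T@T[:3,3]
    v=R.T@np.array([(uv[0]-d["cx"])/d["fx"],(uv[1]-d["cy"])/d["fy"],1]); return c,v/np.linalg.norm(v)
def onz(d,uv,z):
    c,v=ray(d,uv); return c+v*(z-c[2])/v[2]
def tri(rs):
    A=sum(np.eye(3)-np.outer(v,v) for c,v in rs); b=sum((np.eye(3)-np.outer(v,v))@c for c,v in rs)
    p=np.linalg.solve(A,b); return p,[np.linalg.norm((np.eye(3)-np.outer(v,v))@(p-c)) for c,v in rs]
def yellow(img):
    h=cv2.cvtColor(img,cv2.COLOR_BGR2HSV); return cv2.inRange(h,(20,130,80),(33,255,255))
def proj(d,p):
    q=d["world_to_cam"]@np.append(p,1); return np.array([d["fx"]*q[0]/q[2]+d["cx"],d["fy"]*q[1]/q[2]+d["cy"]])
E
python3 - <<'E'
from h import *
np.set_printoptions(precision=4,suppress=True)
D={n:manip.get_image(n) for n in("side","top")}
roi={"side":(240,140,320,300),"top":(305,195,400,255)}
for n,d in D.items():
    x0,y0,x1,y1=roi[n]; m=yellow(d["img"])[y0:y1,x0:x1]
    k,l,s,c=cv2.connectedComponentsWithStats(m)
    for i in range(1,k):
        if s[i,4]>8:
            ys,xs=np.where(l==i); P=np.c_[xs+x0,ys+y0]
            print(n,s[i]+[x0,y0,0,0,0],c[i]+[x0,y0],"minarea",np.round(cv2.minAreaRect(P.astype(np.float32)),1) if 0 else cv2.boxPoints(cv2.minAreaRect(P.astype(np.float32))).round(1).tolist())
t=lambda x,y:(220+x/3.6,125+y/3.6); s=lambda x,y:(225+x/2.4,130+y/2.4)
T,S=D["top"],D["side"]
print("corners top",onz(T,t(330,457),.012),onz(T,t(738,457),.012),"farfront",onz(T,t(330,268),.012))
print("corners side",onz(S,s(62,198),.012),onz(S,s(75,562),.012))
print("tri",tri([ray(T,t(330,457)),ray(S,s(62,198))]),tri([ray(T,t(738,457)),ray(S,s(75,562))]))
print("cap",tri([ray(T,t(428,68)),ray(S,s(398,158))]),"beaker base",onz(T,t(75,355),0))
E
```

```text
side [279 155  14  33 283] [284.9753 170.8304] minarea [[277.8999938964844, 155.10000610351562], [288.6000061035156, 154.0], [292.1000061035156, 186.89999389648438], [281.3999938964844, 188.0]]
side [260 269  14   9  92] [265.9674 272.5761] minarea [[259.29998779296875, 270.1000061035156], [272.29998779296875, 268.20001220703125], [273.3999938964844, 275.5], [260.29998779296875, 277.3999938964844]]
side [277 268   6   5  23] [279.6087 269.913 ] minarea [[276.3999938964844, 269.20001220703125], [281.79998779296875, 267.3999938964844], [282.8999938964844, 270.70001220703125], [277.5, 272.5]]
top [320 215  24   8 181] [331.1105 218.4475] minarea [[320.0, 215.0], [343.0, 215.0], [343.0, 222.0], [320.0, 222.0]]
top [373 236   4   9  24] [374.2083 240.3333] minarea [[373.0, 236.0], [376.0, 236.0], [376.0, 244.0], [373.0, 244.0]]
corners top [0.4337 0.1294 0.012 ] [ 0.4261 -0.2259  0.012 ] farfront [0.5991 0.1266 0.012 ]
corners side [0.435  0.1341 0.012 ] [ 0.433  -0.2272  0.012 ]
tri (array([0.4347, 0.1293, 0.0189]), [np.float64(0.000869271266340289), np.float64(0.0008692712663404422)]) (array([ 0.4293, -0.2265,  0.0083]), [np.float64(0.003346036631183261), np.float64(0.0033460366311831506)])
cap (array([0.7417, 0.042 , 0.1564]), [np.float64(0.0012101966985048832), np.float64(0.0012101966985049908)]) beaker base [0.5276 0.3541 0.    ]
```

Run:
```python
from h import *
np.set_printoptions(precision=4,suppress=True)
T,S=manip.get_image("top"),manip.get_image("side")
s=lambda x,y:(225+x/2.4,130+y/2.4);t=lambda x,y:(220+x/3.6,125+y/3.6)
print("tongue ctr",tri([ray(T,(331.6,218.5)),ray(S,(284.9,170.8))]))
print("tongue ends top edge: ",tri([ray(T,(319.8,216)),ray(S,(280,155))]),tri([ray(T,(343.5,216)),ray(S,(287,185))]))
print("lever tip",tri([ray(T,(374.8,244.5)),ray(S,(260,273.5))]), onz(T,(374.8,244.5),.062),onz(S,(260,273.5),.062))
print("guard box near top front/back @.108?",[onz(T,t(*p),.108) for p in((340,413),(467,409))])
st=manip.state(); print(st["time"],st["qpos"])
for z in(1,):
  # expected projections for guessed stand
  yaw=np.radians(-.7);c=np.array([.517,-.046,0]);R=np.array([[np.cos(yaw),-np.sin(yaw),0],[np.sin(yaw),np.cos(yaw),0],[0,0,1]])
  for nm,p in dict(c1=(-85,180,12),c2=(-85,-180,12),c3=(85,180,12),levtip=(-62,0,62),boxA=(-54,176,108),boxB=(-54,80,108),boxC=(60,80,108),boxD=(60,176,108),bodyrear=(0,-135,83)).items():
    w=c+R@(np.array(p)/1000); print(nm,w,proj(T,w),proj(S,w),"crop",(proj(T,w)-[220,125])*3.6,(proj(S,w)-[225,130])*2.4)
```

```text
tongue ctr (array([0.5241, 0.0695, 0.2363]), [np.float64(4.6391062905742156e-05), np.float64(4.639106290605776e-05)])
tongue ends top edge:  (array([0.5238, 0.0991, 0.2514]), [np.float64(0.006391020156450482), np.float64(0.006391020156450621)]) (array([0.5277, 0.0384, 0.2308]), [np.float64(0.002510259691671566), np.float64(0.002510259691671595)])
lever tip (array([ 0.4534, -0.0616,  0.0685]), [np.float64(5.5484773742961784e-05), np.float64(5.5484773742955895e-05)]) [ 0.4533 -0.0625  0.062 ] [ 0.453  -0.0584  0.062 ]
guard box near top front/back @.108? [array([0.4713, 0.1177, 0.108 ]), array([0.4723, 0.0156, 0.108 ])]
0.35 [ 1.2806  0.3532  1.6336 -0.      1.1552 -0.0024]
c1 [0.4342 0.135  0.012 ] [309.8735 251.8066] [250.4977 212.2298] crop [323.5444 456.5037] [ 61.1945 197.3514]
c2 [ 0.4298 -0.2249  0.012 ] [424.6458 250.7705] [254.5629 363.1701] crop [736.7248 452.7738] [ 70.9511 559.6083]
c3 [0.6042 0.1329 0.012 ] [309.6342 197.9041] [318.9281 206.3697] crop [322.6832 262.4546] [225.4274 183.2872]
levtip [ 0.455  -0.0452  0.062 ] [369.0431 244.0459] [260.6386 267.7829] crop [536.5552 428.5651] [ 85.5325 330.679 ]
boxA [0.4652 0.1306 0.108 ] [309.9869 241.9478] [259.4929 188.7944] crop [323.953  421.0119] [ 82.7831 141.1065]
boxB [0.464  0.0347 0.108 ] [343.2163 241.6509] [261.0476 224.0951] crop [443.5788 419.9433] [ 86.5143 225.8282]
boxC [0.578  0.0333 0.108 ] [342.6585 202.397 ] [313.8123 219.46  ] crop [441.5707 278.6294] [213.1495 214.704 ]
boxD [0.5791 0.1293 0.108 ] [309.8108 202.6781] [309.1828 184.7339] crop [323.319  279.6412] [202.0388 131.3613]
bodyrear [ 0.5154 -0.181   0.083 ] [414.8133 222.7041] [294.884  323.5021] crop [701.3279 351.7347] [167.7215 464.405 ]
```

Emit:
move_arm(
  increments=[
    {"xyz": [15, -36, 5], "twist": -4, "claw": 85},
    {"xyz": [30, -72, 10], "twist": -8, "claw": 85},
    {"xyz": [45, -108, 15], "twist": -12, "claw": 85},
    {"xyz": [60, -144, 20], "twist": -16, "claw": 85},
    {"xyz": [75, -180, 25], "twist": -20, "claw": 85},
    {"xyz": [90, -216, 30], "twist": -24, "claw": 85},
    {"xyz": [105, -252, 35], "twist": -28, "claw": 85},
    {"xyz": [120, -288, 40], "twist": -32, "claw": 85},
  ],
)

```text
time: 1.02
tcp_pos: [0.2976, 0.3096, 0.2826]
orientation: [0.412, 0.911, 0.0, 0.0]
ft_force: [0.6, -0.5, 0.5]
opening: 0.994
```

Emit:
move_arm(
  increments=[
    {"xyz": [16, -37, 2], "twist": -5, "claw": 85},
    {"xyz": [32, -74, 4], "twist": -10, "claw": 85},
    {"xyz": [48, -111, 6], "twist": -15, "claw": 85},
    {"xyz": [64, -148, 8], "twist": -20, "claw": 85},
    {"xyz": [80, -185, 10], "twist": -25, "claw": 85},
    {"xyz": [96, -222, 12], "twist": -30, "claw": 85},
    {"xyz": [112, -259, 14], "twist": -35, "claw": 85},
    {"xyz": [128, -296, 16], "twist": -40, "claw": 85},
  ],
)

```text
time: 1.68
tcp_pos: [0.4257, 0.0132, 0.2987]
orientation: [0.699, 0.715, 0.0, 0.0]
ft_force: [1.2, -0.1, -0.1]
opening: 0.999
```

Emit:
move_arm(
  increments=[
    {"xyz": [15, -37, 1], "twist": -2, "claw": 85},
    {"xyz": [25, -74, 2], "twist": -2, "claw": 85},
    {"xyz": [25, -74, 2], "twist": -2, "claw": 85},
  ],
)

```text
time: 1.93
tcp_pos: [0.4521, -0.0642, 0.3007]
orientation: [0.712, 0.703, -0.0, 0.001]
ft_force: [-0.6, 0.7, 0.4]
opening: 0.99
```

Run:
```python
from h import *
s=manip.state();print(s["time"],s["tcp_pos"],s["orientation"],s["qpos"],s["ft_force"])
d=manip.get_image("wrist");cv2.imwrite("pics/w1.png",d["img"])
```

```text
1.9333 [ 0.45206253 -0.0642293   0.30069435] [ 7.11608034e-01  7.02575038e-01 -3.00769645e-04  1.49369669e-03] [-0.14276124  0.02511098  1.90715414 -0.00244456  1.20731211 -0.12911973] [-0.61557728  0.71548149  0.41033157]
```

View pics/w1.png

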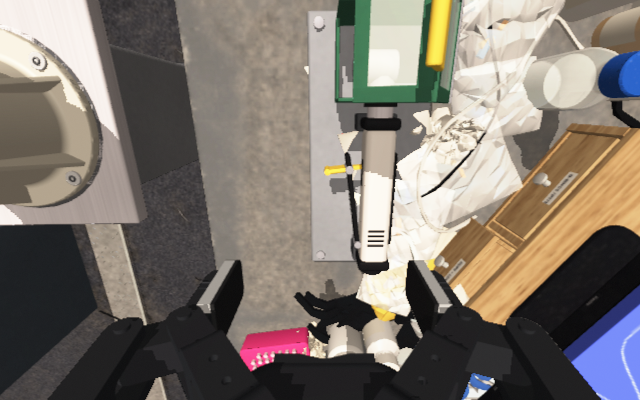

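The wrist view shows the whole stand: plate corners (308,11) and (313,262), lever tip (324,170), body axis along about x=375, tongue (438,0-68). Now I'll measure.

```bash
cat >> h.py <<'E'
from scipy.spatial.transform import Rotation as Ro
def wd(d,st):
    T=np.eye(4);T[:3,:3]=Ro.from_quat(st["orientation"]).as_matrix();T[:3,3]=st["tcp_pos"]
    d=dict(d);d["world_to_cam"]=np.linalg.inv(T@d["hand_eye"]);return d
E
python3 - <<'E'
from h import *
np.set_printoptions(precision=4,suppress=True)
im=cv2.imread("pics/w1.png");cv2.imwrite("pics/w1c.png",cv2.resize(im[0:290,295:475],None,fx=2.05,fy=2.05,interpolation=cv2.INTER_CUBIC))
cv2.imwrite("pics/w1d.png",cv2.resize(im[125:275,310:420],None,fx=4,fy=4,interpolation=cv2.INTER_CUBIC))
st=manip.state();W=wd(manip.get_image("wrist"),st);S=manip.get_image("side");T=manip.get_image("top")
for z in(.012,):print("corners",onz(W,(308.5,11),z),onz(W,(313,262),z))
print("lever@.062",onz(W,(324,170.5),.062))
print("lever tri",tri([ray(W,(324,170.5)),ray(S,(260,273.5)),ray(T,(374.8,244.5))]))
print("box near-rear corner .108",onz(W,(336,102),.108), "far", onz(W,(450,102),.108))
print("tongue rear end tri",tri([ray(W,(437,68)),ray(S,(289.5,187))]))
E
```

```text
corners [0.4335 0.134  0.012 ] [ 0.4297 -0.2239  0.012 ]
lever@.062 [ 0.4502 -0.059   0.062 ]
lever tri (array([ 0.4523, -0.0601,  0.0647]), [np.float64(0.002642332382692638), np.float64(0.0010219375049016165), np.float64(0.0022792853263508294)])
box near-rear corner .108 [0.4641 0.0248 0.108 ] far [0.5852 0.0232 0.108 ]
tongue rear end tri (array([0.5298, 0.045 , 0.2146]), [np.float64(0.00039058889519816986), np.float64(0.00039058889519814053)])
```

View pics/w1d.png

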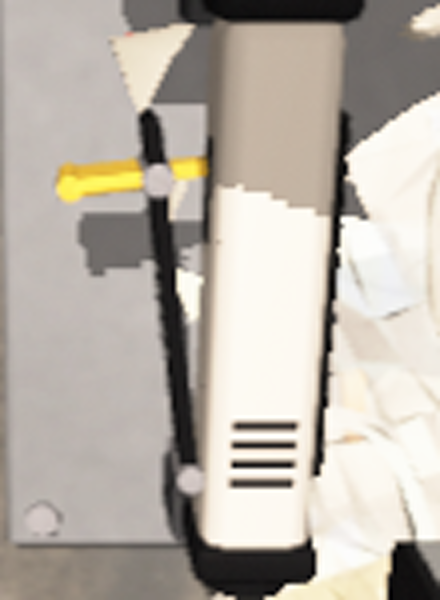

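View pics/w1c.png

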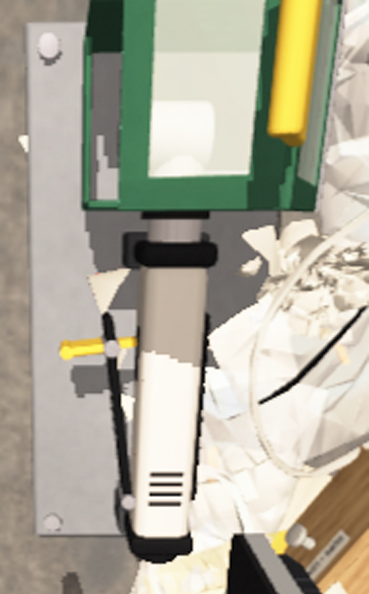

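Run:
```python
from h import *
np.set_printoptions(precision=4,suppress=True)
st=manip.state();W=wd(manip.get_image("wrist"),st)
g=lambda x,y:(310+x/4,125+y/4)
for z in(.075,.08):
  a,b=onz(W,g(158,180),z),onz(W,g(190,480),z);print(z,"levpin",a,"padpin",b,np.linalg.norm(a-b),np.degrees(np.arctan2(a[0]-b[0],a[1]-b[1])))
for y in(40,250,480):
  pass
print("body top edges z.083 front/rear", [onz(W,g(*p),.079) for p in((216,60),(343,60),(203,500),(312,500))])
print("strip outer edge z.077",[onz(W,g(*p),.077) for p in((348,115),(320,470))])
print("pressing face @62: paddle outer edge",[onz(W,g(*p),.077) for p in((166,330),)])
print("rear cap end",onz(W,g(255,590),.07))
```

```text
0.075 levpin [ 0.4811 -0.052   0.075 ] padpin [ 0.4941 -0.1571  0.075 ] 0.10594625901135314 -7.073176884132187
0.08 levpin [ 0.4807 -0.0509  0.08  ] padpin [ 0.4935 -0.1546  0.08  ] 0.1044615437784469 -7.073176884132201
body top edges z.083 front/rear [array([ 0.4975, -0.0145,  0.079 ]), array([ 0.5358, -0.0149,  0.079 ]), array([ 0.4983, -0.1627,  0.079 ]), array([ 0.5357, -0.1631,  0.079 ])]
strip outer edge z.077 [array([ 0.539 , -0.0318,  0.077 ]), array([ 0.5382, -0.1527,  0.077 ])]
pressing face @62: paddle outer edge [array([ 0.4845, -0.1015,  0.077 ])]
rear cap end [ 0.5195 -0.2041  0.07  ]
```

Emit:
move_arm(
  increments=[
    {"xyz": [26, 28, 2], "twist": 0, "claw": 0},
    {"xyz": [52, 56, 4], "twist": 0, "claw": 0},
    {"xyz": [78, 84, 4], "twist": 0, "claw": 0},
    {"xyz": [104, 112, 4], "twist": 0, "claw": 0},
    {"xyz": [120, 141, 0], "twist": 0, "claw": 0},
    {"xyz": [119, 141, -20], "twist": 0, "claw": 0},
    {"xyz": [115, 141, -38], "twist": 0, "claw": 0},
    {"xyz": [115, 141, -38], "twist": 0, "claw": 0},
  ],
)

```text
time: 2.85
tcp_pos: [0.5625, 0.0843, 0.2588]
orientation: [0.709, 0.705, -0.002, -0.002]
ft_force: [-0.8, -0.6, -0.7]
opening: -0.003
```

Run:
```python
from h import *
s=manip.state();print(s["time"],s["tcp_pos"],s["ft_force"],s["opening"])
a=manip.get_image("side")["img"][100:300,220:420];b=manip.get_image("wrist")["img"];cv2.imwrite("pics/s2.png",cv2.resize(a,None,fx=3,fy=3));cv2.imwrite("pics/w2.png",b)
```

```text
2.85 [0.56245876 0.08434379 0.25876726] [-0.81148161 -0.6015524  -0.74596263] -0.0033951048627577536
```

View pics/s2.png

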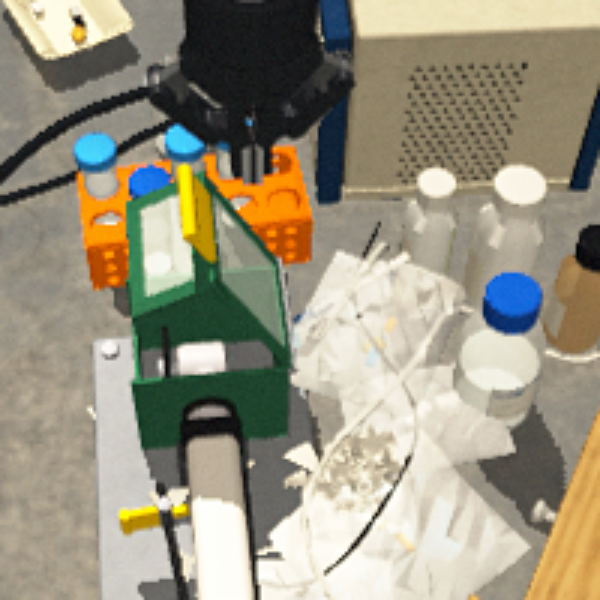

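View pics/w2.png

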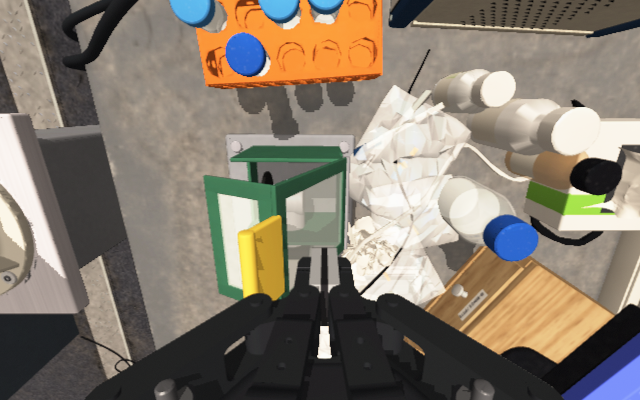

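The fingers are closed and above the panel's outer side; the tongue is at wrist pixel (262,260). Now I'll lower the guard along the arc.

Emit:
move_arm(
  increments=[
    {"xyz": [-13, -3, -6], "twist": 0, "claw": 0},
    {"xyz": [-26, -5, -12], "twist": 0, "claw": 0},
    {"xyz": [-36, -5, -16], "twist": 0, "claw": 0},
    {"xyz": [-45, -5, -21], "twist": 0, "claw": 0},
    {"xyz": [-54, -5, -26], "twist": 0, "claw": 0},
    {"xyz": [-62, -5, -32], "twist": 0, "claw": 0},
    {"xyz": [-70, -5, -39], "twist": 0, "claw": 0},
    {"xyz": [-77, -5, -46], "twist": 0, "claw": 0},
  ],
)

```text
time: 3.62
tcp_pos: [0.4877, 0.0774, 0.2158]
orientation: [0.71, 0.704, 0.0, 0.0]
ft_force: [0.9, -0.1, 0.0]
opening: -0.0
```

Run:
```python
from h import *
s=manip.state();print(s["time"],s["tcp_pos"],s["ft_force"],s["opening"])
a=manip.get_image("side")["img"][100:300,220:420];b=manip.get_image("wrist")["img"];cv2.imwrite("pics/s3.png",cv2.resize(a,None,fx=3,fy=3));cv2.imwrite("pics/w3.png",b)
```

```text
3.6167 [0.48769356 0.07736478 0.21583899] [ 0.88459918 -0.05757503  0.02564312] -0.0001911542635124247
```

View pics/s3.png

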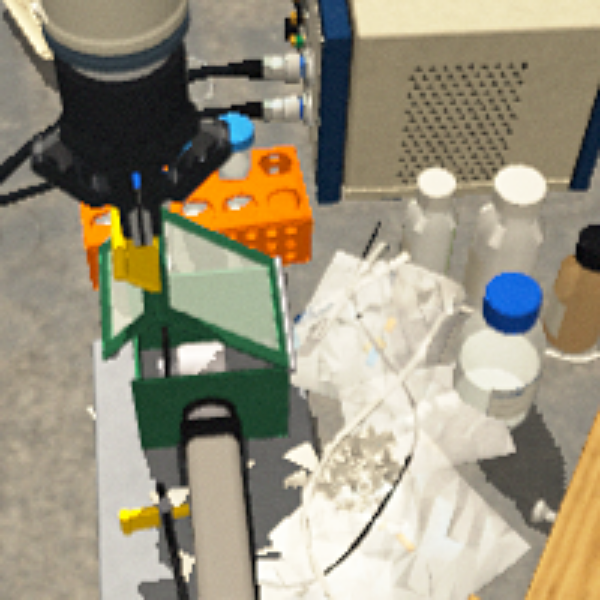

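View pics/w3.png

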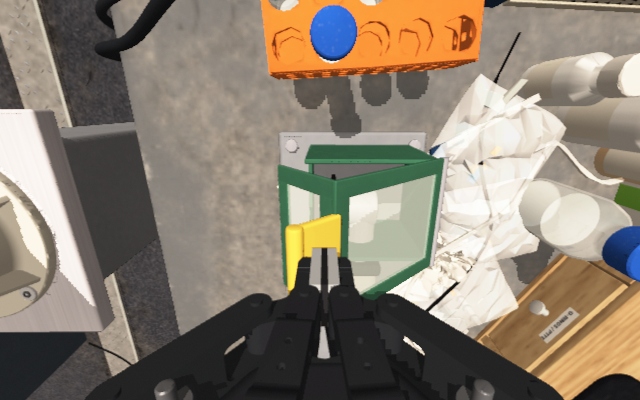

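Emit:
move_arm(
  increments=[
    {"xyz": [-6, 0, -7], "twist": 0, "claw": 0},
    {"xyz": [-11, 0, -13], "twist": 0, "claw": 0},
    {"xyz": [-19, 0, -25], "twist": 0, "claw": 0},
    {"xyz": [-25, 0, -37], "twist": 0, "claw": 0},
    {"xyz": [-31, 0, -50], "twist": 0, "claw": 0},
    {"xyz": [-35, 0, -63], "twist": 0, "claw": 0},
    {"xyz": [-37, 0, -73], "twist": 0, "claw": 0},
    {"xyz": [-38, 0, -80], "twist": 0, "claw": 0},
  ],
)

```text
time: 4.38
tcp_pos: [0.4494, 0.0772, 0.135]
orientation: [0.71, 0.704, -0.001, -0.0]
ft_force: [-0.3, -0.0, 0.7]
opening: 0.001
```

Run:
```python
from h import *
s=manip.state();print(s["time"],s["tcp_pos"],s["ft_force"],s["opening"])
a=manip.get_image("side")["img"][100:300,220:420];b=manip.get_image("wrist")["img"];cv2.imwrite("pics/s4.png",cv2.resize(a,None,fx=3,fy=3));cv2.imwrite("pics/w4.png",b)
```

```text
4.3833 [0.44938991 0.07722794 0.13501381] [-0.25074933 -0.04692927  0.71389772] 0.0005723923208923551
```

View pics/s4.png

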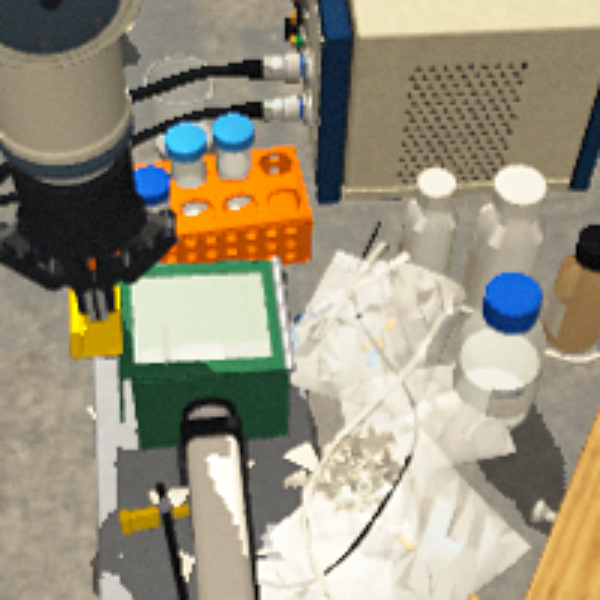

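The guard is nearly closed. Next come fine downward steps, watching the force.

Emit:
move_arm(
  increments=[
    {"xyz": [0, 0, -3], "twist": 0, "claw": 0},
    {"xyz": [0, 0, -5], "twist": 0, "claw": 0},
    {"xyz": [0, 0, -7], "twist": 0, "claw": 0},
    {"xyz": [0, 0, -9], "twist": 0, "claw": 0},
    {"xyz": [0, 0, -9], "twist": 0, "claw": 0},
  ],
)

```text
time: 4.9
tcp_pos: [0.4505, 0.0773, 0.1272]
orientation: [0.71, 0.704, 0.0, 0.0]
ft_force: [-0.5, -0.6, 0.3]
opening: -0.002
```

Emit:
move_arm(
  increments=[
    {"xyz": [0, 0, -1], "twist": 0, "claw": 0},
    {"xyz": [0, 0, -2], "twist": 0, "claw": 0},
    {"xyz": [0, 0, -2], "twist": 0, "claw": 0},
  ],
)

```text
time: 5.15
tcp_pos: [0.4505, 0.0773, 0.1252]
orientation: [0.71, 0.704, 0.0, 0.0]
ft_force: [-0.9, 0.0, 0.0]
opening: -0.002
```

Emit:
move_arm(
  increments=[
    {"xyz": [0, 0, -1], "twist": 0, "claw": 0},
    {"xyz": [0, 0, -2], "twist": 0, "claw": 0},
    {"xyz": [0, 0, -2], "twist": 0, "claw": 0},
  ],
)

```text
time: 5.4
tcp_pos: [0.4506, 0.0773, 0.1247]
orientation: [0.71, 0.704, 0.0, 0.0]
ft_force: [-7.3, -1.3, 22.3]
opening: 0.0
```

The hinge stop shows 22 N upward with z stalled, so the guard is closed. Next I'll lift and go behind the lever.

Emit:
move_arm(
  increments=[
    {"xyz": [0, 0, 15], "twist": 0, "claw": 0},
    {"xyz": [0, -5, 45], "twist": 0, "claw": 0},
    {"xyz": [0, -45, 47], "twist": 0, "claw": 0},
    {"xyz": [-1, -85, 47], "twist": 0, "claw": 0},
    {"xyz": [-1, -125, 47], "twist": 0, "claw": 0},
    {"xyz": [-1, -160, 40], "twist": 0, "claw": 0},
    {"xyz": [-1, -169, 15], "twist": 0, "claw": 0},
    {"xyz": [-1, -169, 0], "twist": 0, "claw": 0},
  ],
)

```text
time: 6.07
tcp_pos: [0.4495, -0.0943, 0.1225]
orientation: [0.711, 0.703, 0.0, 0.001]
ft_force: [-0.1, 0.8, -0.9]
opening: -0.003
```

Run:
```python
from h import *
s=manip.state();print(s["time"],s["tcp_pos"],s["ft_force"],s["opening"])
a=manip.get_image("side")["img"][130:330,220:420];b=manip.get_image("wrist")["img"];cv2.imwrite("pics/s5.png",cv2.resize(a,None,fx=3,fy=3));cv2.imwrite("pics/w5.png",b)
```

```text
6.0667 [ 0.44947445 -0.09428035  0.12253783] [-0.08319275  0.78147586 -0.93494275] -0.0030408524373790984
```

View pics/s5.png

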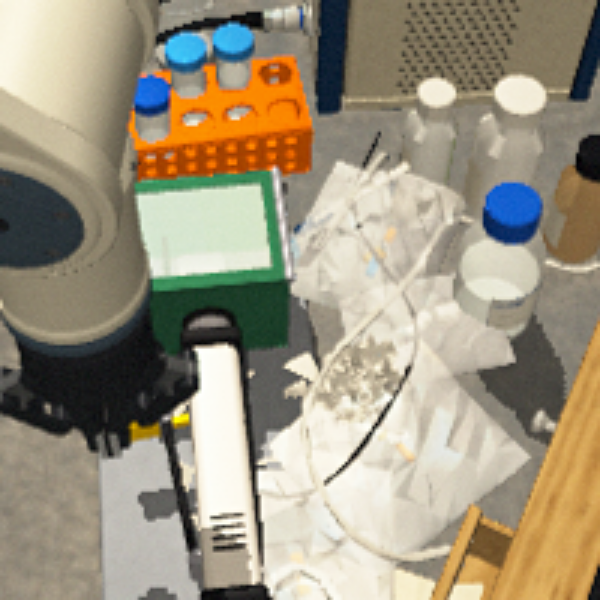

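View pics/w5.png

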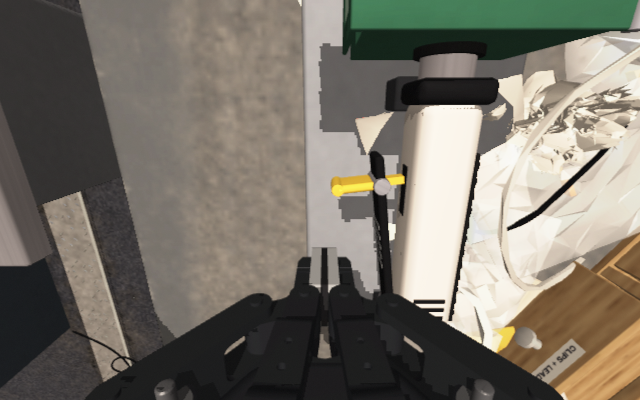

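Run:
```python
from h import *
np.set_printoptions(precision=4,suppress=True)
st=manip.state();W=wd(manip.get_image("wrist"),st)
print(st["tcp_pos"])
print("tip",onz(W,(333,187),.074),"pin",onz(W,(381,186),.078))
print("fingertips at TCP-11mm left/right/front",[onz(W,p,st["tcp_pos"][2]-.011) for p in((312,255),(339,255),(325,248))])
```

```text
[ 0.4477 -0.0921  0.1214]
tip [ 0.4528 -0.0586  0.074 ] pin [ 0.4829 -0.0572  0.078 ]
fingertips at TCP-11mm left/right/front [array([ 0.4401, -0.0878,  0.1104]), array([ 0.4552, -0.0879,  0.1104]), array([ 0.4474, -0.0835,  0.1104])]
```

Emit:
move_arm(
  increments=[
    {"xyz": [0, 0, -30], "twist": 0, "claw": 0},
    {"xyz": [0, 0, -55], "twist": 0, "claw": 0},
    {"xyz": [0, 0, -62], "twist": 0, "claw": 0},
    {"xyz": [1, 8, -62], "twist": 0, "claw": 0},
    {"xyz": [1, 16, -62], "twist": 0, "claw": 0},
    {"xyz": [1, 21, -62], "twist": 0, "claw": 0},
    {"xyz": [0, 25, -62], "twist": 0, "claw": 0},
    {"xyz": [0, 28, -62], "twist": 0, "claw": 0},
  ],
)

```text
time: 6.88
tcp_pos: [0.4503, -0.063, 0.0625]
orientation: [0.71, 0.704, 0.001, 0.001]
ft_force: [0.5, -1.2, 0.7]
opening: 0.001
```

Emit:
move_arm(
  increments=[
    {"xyz": [1, 4, 0], "twist": 0, "claw": 0},
    {"xyz": [2, 7, 0], "twist": 0, "claw": 0},
    {"xyz": [3, 10, 0], "twist": 0, "claw": 0},
    {"xyz": [5, 12, 0], "twist": 0, "claw": 0},
    {"xyz": [7, 15, 0], "twist": 0, "claw": 0},
    {"xyz": [8, 17, 0], "twist": 0, "claw": 0},
    {"xyz": [8, 17, 0], "twist": 0, "claw": 0},
  ],
)

```text
time: 7.47
tcp_pos: [0.4575, -0.0466, 0.0612]
orientation: [0.71, 0.704, -0.0, -0.0]
ft_force: [-0.9, -3.1, -0.1]
opening: 0.001
```

Run:
```python
from h import *
s=manip.state();print(s["time"],s["tcp_pos"],s["ft_force"],s["opening"])
b=manip.get_image("wrist")["img"];cv2.imwrite("pics/w6.png",b)
a=manip.get_image("side")["img"][130:330,220:420];cv2.imwrite("pics/s6.png",cv2.resize(a,None,fx=3,fy=3))
```

```text
7.4667 [ 0.45747946 -0.04659887  0.06116975] [-0.87663899 -3.06580782 -0.06830095] 0.0005926284493649836
```

View pics/w6.png

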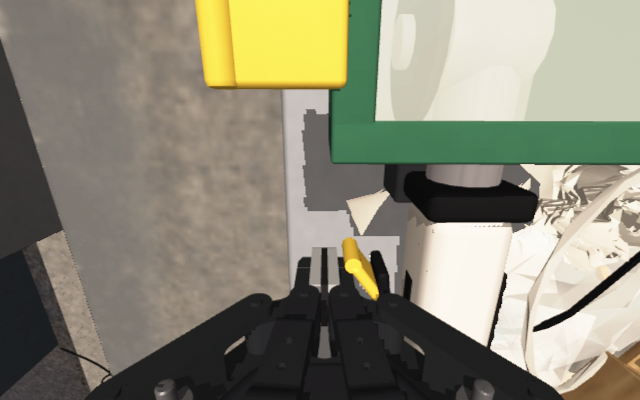

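View pics/s6.png

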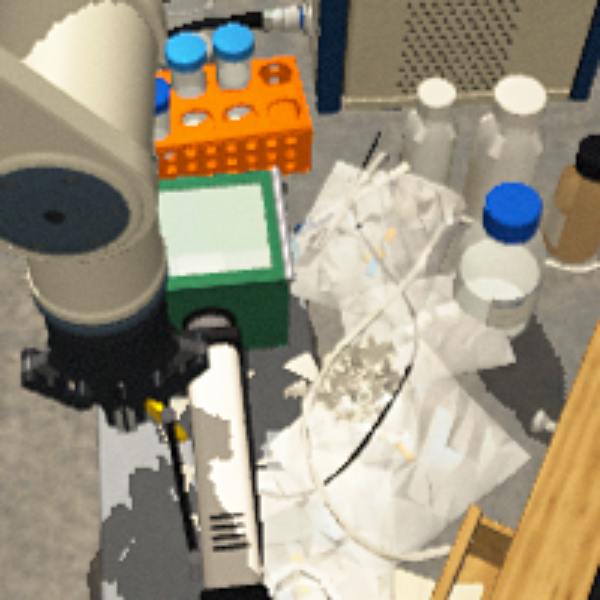

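Emit:
move_arm(
  increments=[
    {"xyz": [1, 2, 0], "twist": 0, "claw": 0},
    {"xyz": [1, 3, 0], "twist": 0, "claw": 0},
    {"xyz": [1, 3, 0], "twist": 0, "claw": 0},
  ],
)

```text
time: 7.82
tcp_pos: [0.4592, -0.045, 0.0614]
orientation: [0.71, 0.704, -0.0, 0.001]
ft_force: [1.5, -15.6, -2.3]
opening: 0.001
```

Emit:
move_arm(
  increments=[
    {"xyz": [1, 2, 0], "twist": 0, "claw": 0},
    {"xyz": [1, 3, 0], "twist": 0, "claw": 0},
    {"xyz": [1, 3, 0], "twist": 0, "claw": 0},
  ],
)

```text
time: 8.07
tcp_pos: [0.4614, -0.0438, 0.0616]
orientation: [0.71, 0.705, -0.0, 0.003]
ft_force: [2.8, -31.1, -5.2]
opening: 0.002
```

Emit:
move_arm(
  increments=[
    {"xyz": [-4, -10, 0], "twist": 0, "claw": 0},
    {"xyz": [-12, -30, 0], "twist": 0, "claw": 0},
    {"xyz": [-12, -45, 20], "twist": 0, "claw": 0},
    {"xyz": [-10, -55, 55], "twist": 0, "claw": 0},
    {"xyz": [5, -62, 85], "twist": 0, "claw": 85},
    {"xyz": [30, -62, 100], "twist": 0, "claw": 85},
    {"xyz": [50, -62, 100], "twist": 0, "claw": 85},
    {"xyz": [50, -62, 100], "twist": 0, "claw": 85},
  ],
)

```text
time: 8.73
tcp_pos: [0.5143, -0.1031, 0.1633]
orientation: [0.71, 0.704, 0.002, 0.003]
ft_force: [0.3, -0.7, -0.1]
opening: 0.565
```

Run:
```python
from h import *
np.set_printoptions(precision=4,suppress=True)
s=manip.state();print(s["time"],s["tcp_pos"],s["ft_force"],s["opening"],s["orientation"])
b=manip.get_image("wrist")["img"];cv2.imwrite("pics/w7.png",b)
a=manip.get_image("side")["img"][130:330,220:420];cv2.imwrite("pics/s7.png",cv2.resize(a,None,fx=3,fy=3))
```

```text
8.7333 [ 0.5143 -0.1031  0.1633] [ 0.2542 -0.6851 -0.0926] 0.5652446716697546 [0.7103 0.7039 0.0023 0.0027]
```

View pics/w7.png

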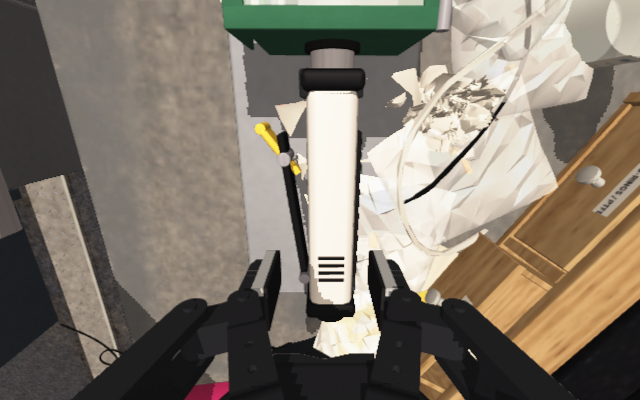

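View pics/s7.png

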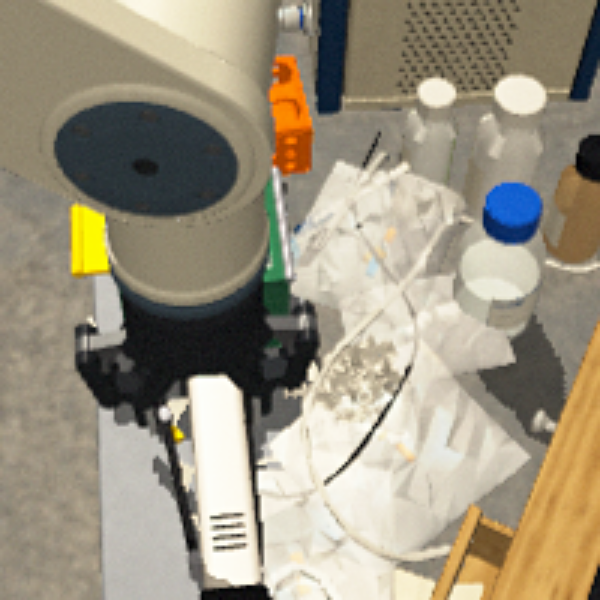

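Run:
```python
from h import *
np.set_printoptions(precision=4,suppress=True)
st=manip.state();W=wd(manip.get_image("wrist"),st);print(st["tcp_pos"],st["opening"])
t,p,q=onz(W,(262,128),.074),onz(W,(284,159),.078),onz(W,(304.5,278),.078)
print("tip",t,"pin",p,"padpin",q,np.linalg.norm(t-p),np.linalg.norm(p-q))
a=np.arctan2(t[1]-p[1],-(t[0]-p[0])); b=np.arctan2(-(p[0]-q[0]),p[1]-q[1]); print("lever rel paddle normal",a+b,"a",a,"paddle",b)
# base end of lever other side
u=onz(W,(299,175),.074);print("tail dir",np.arctan2(t[1]-u[1],-(t[0]-u[0]))+b)
print("body edges at rear z .079",onz(W,(308,220),.079),onz(W,(358,220),.079),"strip",onz(W,(361,150),.077))
```

```text
[ 0.5095 -0.1025  0.1611] 0.7366370481236506
tip [ 0.4634 -0.0344  0.074 ] pin [ 0.479  -0.0568  0.078 ] padpin [ 0.4911 -0.1602  0.078 ] 0.027548185910703987 0.10414162706367514
lever rel paddle normal 1.0804062624162922 a 0.963293975888938 paddle 0.11711228652735432
tail dir 1.058241411902391
body edges at rear z .079 [ 0.4957 -0.1058  0.079 ] [ 0.5357 -0.1062  0.079 ] strip [ 0.5366 -0.0508  0.077 ]
```

The lever measures about 1.06-1.08 rad, at its stop, and the paddle is out. Descending astride the body.

Emit:
move_arm(
  increments=[
    {"xyz": [5, 4, 0], "twist": 0, "claw": 85},
    {"xyz": [5, 4, 0], "twist": 0, "claw": 85},
    {"xyz": [5, 4, -30], "twist": 0, "claw": 85},
    {"xyz": [5, 4, -60], "twist": 0, "claw": 85},
    {"xyz": [5, 4, -85], "twist": 0, "claw": 85},
    {"xyz": [5, 4, -104], "twist": 0, "claw": 85},
    {"xyz": [5, 4, -104], "twist": 0, "claw": 85},
  ],
)

```text
time: 9.47
tcp_pos: [0.5113, -0.098, 0.0538]
orientation: [0.71, 0.704, -0.002, -0.003]
ft_force: [-0.4, 0.8, -0.4]
opening: 0.989
```

Run:
```python
from h import *
np.set_printoptions(precision=4,suppress=True)
s=manip.state();print(s["time"],s["tcp_pos"],s["ft_force"],s["opening"])
b=manip.get_image("wrist")["img"];cv2.imwrite("pics/w8.png",b)
```

```text
9.4667 [ 0.5113 -0.098   0.0538] [-0.3857  0.8075 -0.3532] 0.9889277150089528
```

View pics/w8.png

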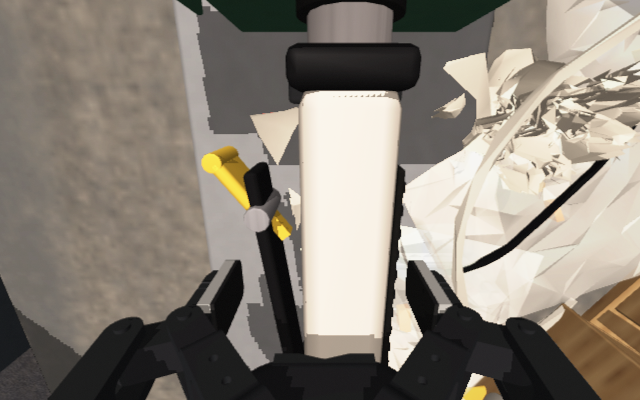

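Run:
```python
from h import *
np.set_printoptions(precision=4,suppress=True)
st=manip.state();W=wd(manip.get_image("wrist"),st);print(st["tcp_pos"],st["orientation"])
b=W["img"];cv2.imwrite("pics/w9.png",b)
print("body edges",[onz(W,(u,250),.079) for u in(302,389)],"strip",onz(W,(397,250),.077),"paddle outer",onz(W,(268,280),.075))
print("pads tips",[onz(W,p,.055) for p in((240,265),(408,265))])
```

```text
[ 0.5125 -0.0982  0.0556] [ 0.7101  0.7041 -0.0013 -0.0019]
body edges [array([ 0.5027, -0.0725,  0.079 ]), array([ 0.5393, -0.0727,  0.079 ])] strip [ 0.5432 -0.0738  0.077 ] paddle outer [ 0.4863 -0.0897  0.075 ]
pads tips [array([ 0.4675, -0.0938,  0.055 ]), array([ 0.5556, -0.0943,  0.055 ])]
```

View pics/w9.png

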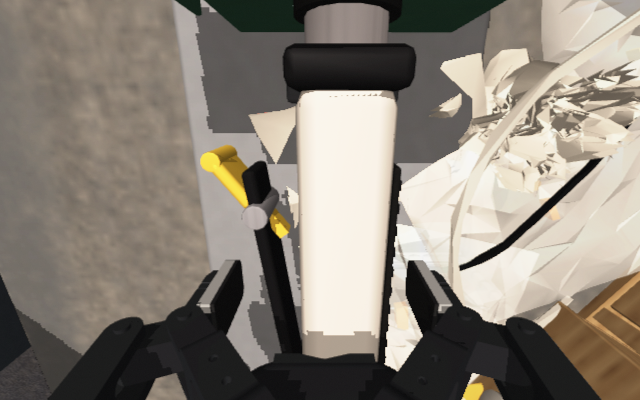

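Emit:
move_arm(
  increments=[
    {"xyz": [2, 0, 0], "twist": 0, "claw": 70},
    {"xyz": [2, 0, 0], "twist": 0, "claw": 60},
    {"xyz": [2, 0, 0], "twist": 0, "claw": 56},
    {"xyz": [2, 0, 0], "twist": 0, "claw": 52},
    {"xyz": [2, 0, 0], "twist": 0, "claw": 52},
  ],
)

```text
time: 9.98
tcp_pos: [0.5166, -0.0987, 0.0582]
orientation: [0.71, 0.704, 0.0, 0.0]
ft_force: [-3.5, -0.2, 5.0]
opening: 0.609
```

Emit:
move_arm(
  increments=[
    {"xyz": [2, 0, 0], "twist": 0, "claw": 48},
    {"xyz": [2, 0, 0], "twist": 0, "claw": 42},
    {"xyz": [2, 0, 0], "twist": 0, "claw": 40},
    {"xyz": [2, 0, 0], "twist": 0, "claw": 40},
  ],
)

```text
time: 10.32
tcp_pos: [0.5187, -0.0987, 0.0587]
orientation: [0.71, 0.704, 0.0, 0.0]
ft_force: [-4.1, 1.3, 14.7]
opening: 0.552
```

Run:
```python
from h import *
np.set_printoptions(precision=4,suppress=True)
s=manip.state();print(s["time"],s["tcp_pos"],s["ft_force"],s["opening"]*85.4)
b=manip.get_image("wrist")["img"];cv2.imwrite("pics/w10.png",b)
```

```text
10.3167 [ 0.5187 -0.0987  0.0587] [-4.1223  1.2904 14.6969] 47.182432982558126
```

View pics/w10.png

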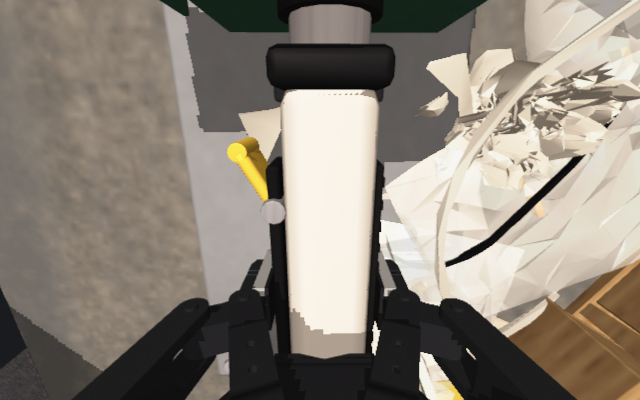

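The paddle is parallel to the body and the fingers have stalled at 47 mm. I'll hold, then release.

Emit:
move_arm(
  increments=[
    {"xyz": [0, 0, 0], "twist": 0, "claw": 40},
    {"xyz": [0, 0, 0], "twist": 0, "claw": 40},
    {"xyz": [0, 0, 0], "twist": 0, "claw": 40},
    {"xyz": [0, 0, 0], "twist": 0, "claw": 40},
    {"xyz": [0, 0, 0], "twist": 0, "claw": 40},
    {"xyz": [0, 0, 0], "twist": 0, "claw": 40},
    {"xyz": [0, 0, 0], "twist": 0, "claw": 40},
    {"xyz": [0, 0, 0], "twist": 0, "claw": 40},
  ],
)

```text
time: 11.03
tcp_pos: [0.5187, -0.0987, 0.0587]
orientation: [0.71, 0.704, 0.0, 0.0]
ft_force: [-4.5, 0.6, 15.5]
opening: 0.554
```

Emit:
move_arm(
  increments=[
    {"xyz": [0, 0, 0], "twist": 0, "claw": 40},
    {"xyz": [0, 0, 0], "twist": 0, "claw": 85},
    {"xyz": [0, 0, 0], "twist": 0, "claw": 85},
    {"xyz": [0, 0, 0], "twist": 0, "claw": 85},
    {"xyz": [0, 0, 0], "twist": 0, "claw": 85},
    {"xyz": [0, 0, 0], "twist": 0, "claw": 85},
    {"xyz": [0, 0, 0], "twist": 0, "claw": 85},
  ],
)

```text
time: 11.62
tcp_pos: [0.5189, -0.0987, 0.0574]
orientation: [0.71, 0.704, 0.0, 0.0]
ft_force: [0.3, -0.1, -0.7]
opening: 0.996
```

Emit:
move_arm(
  increments=[
    {"xyz": [-2, 0, 5], "twist": 0, "claw": 85},
    {"xyz": [-2, 0, 25], "twist": 0, "claw": 85},
    {"xyz": [-2, 0, 60], "twist": 0, "claw": 85},
    {"xyz": [-2, 0, 100], "twist": 0, "claw": 85},
    {"xyz": [-2, -20, 135], "twist": 0, "claw": 85},
    {"xyz": [-10, -35, 165], "twist": 0, "claw": 85},
    {"xyz": [-30, -35, 185], "twist": 0, "claw": 85},
    {"xyz": [-30, -35, 185], "twist": 0, "claw": 85},
  ],
)

```text
time: 12.28
tcp_pos: [0.488, -0.1347, 0.2468]
orientation: [0.711, 0.704, 0.001, 0.002]
ft_force: [0.7, -1.2, -0.8]
opening: 0.998
```

Run:
```python
from h import *
np.set_printoptions(precision=4,suppress=True)
s=manip.state();print(s["time"],s["tcp_pos"],s["ft_force"],s["opening"]*85.4)
b=manip.get_image("wrist")["img"];cv2.imwrite("pics/w11.png",b)
a=manip.get_image("side")["img"];cv2.imwrite("pics/s11.png",a)
```

```text
12.2833 [ 0.488  -0.1347  0.2468] [ 0.6577 -1.2245 -0.7569] 85.24869832751077
```

View pics/w11.png

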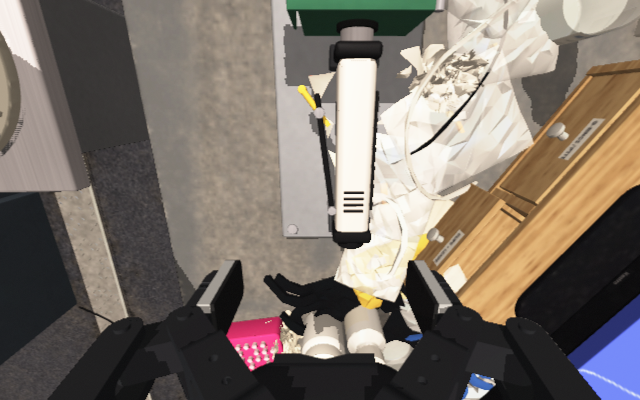

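View pics/s11.png

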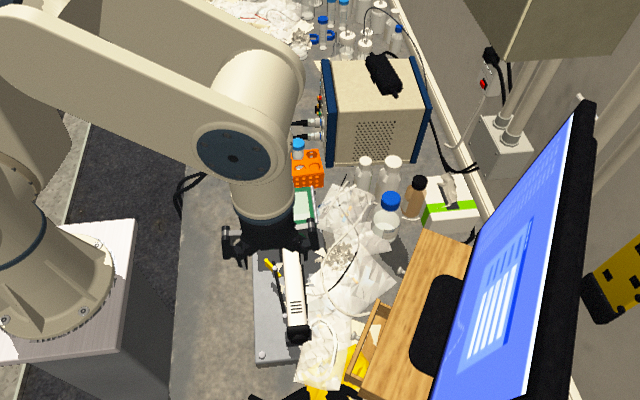

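The paddle sprang back out (pin-to-pin line at (319,112)-(332,211)), the lever is still forward with its tip at (301,90), and the bottle is standing at side (388,215). Now the guard and beaker in the top view.

Run:
```python
from h import *
np.set_printoptions(precision=4,suppress=True)
T=manip.get_image("top");a=T["img"][125:260,220:440];cv2.imwrite("pics/t12.png",cv2.resize(a,None,fx=3.6,fy=3.6))
```

```text
(no output)
```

View pics/t12.png

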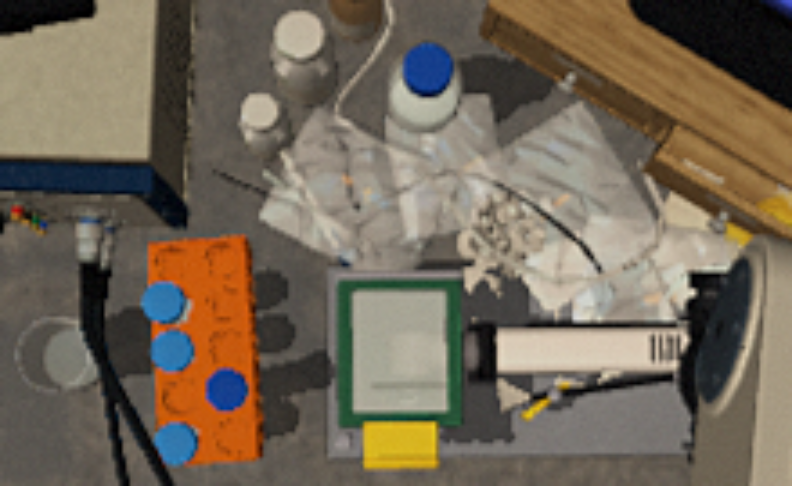

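The guard is flat and closed, with its tongue at (400,445). The lever is forward at (537,406), and the bottle and beaker haven't moved. Handing in.

```bash
python3 -c "
from cell import manip
print(manip.job_done())"
```

```text
the job is handed in; nothing more can be done
None
```

I did the whole job in the order asked and handed it in at about 12.5 s of the 51 s allowed.

- **Guard:** I lowered it along its arc until it hit its stop, with about 22 N on the fingertips and no further travel. The last top view shows it lying flat.
- **Lock-off lever:** I pushed it forward until it stopped at about 31 N. It then measured about 1.06–1.08 rad (stop 1.05), and the last view still shows it forward.
- **Paddle:** I squeezed it against the rubber strip with the guard closed. The fingers stalled at 47 mm (48 expected), the paddle lay parallel to the body, and I held it for about 1 s. After release it sprang fully out again.
- **Bystanders and arm:** The bottle and beaker look unmoved in the last views, and the arm ended clear of everything.

Two measurements disagreed a little. The stand's position along y differed by 5–10 mm between views; I went by the wrist camera's readings of the paddle and lever pins. During the squeeze, the wrist showed a steady side load of about 15 N upward, which went away on release.

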